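# Set the tea mill and hold up the fullest tin

### The job

Get the tea mill ready for the next batch: turn its grind collar until the red pointer clicks in at number 6, and let go of it. Then find the fullest of the three identical closed tins by feel: from the robot's left to its right, lift each tin clear of the drip mat to heft it and set it back upright on the mat before taking the next, without dropping or knocking over any. Finish while holding the heaviest tin up in the gripper, upright and about 10 cm clear of the mat (do not put it down or let go at the end), with the other two standing on the mat and nothing else on the counter disturbed.

Things in the scene. Friction and masses are not known exactly. Their poses are not given: they have to be found in the camera images.
- grind_collar (a joint): Angle of the mill's grind collar, in rad: 0 = pointer at number 1, and it grows by 0.349 (20 degrees) per number up to number 9 (2.793), so number 6 is 1.745. The angle grows when the collar is turned clockwise as seen from above. The collar clicks: when let go it springs to the nearest number and stays there; turning it takes about 0.1 N m. It starts at number 2, 3 or 4.
- collar_grip (a point): Point on the upright axis of the grind collar, 22 mm above its underside, a good height for gripping it. The collar is a knurled aluminium drum, 58 mm in diameter, that stands 40 mm high on the flat black round top (136 mm in diameter) of the mill; this point is 23 mm above that top and 18 mm below the top of the collar. A flange 72 mm in diameter and 5 mm high runs round its foot and carries the red pointer. It turns on the spot about the vertical; its x axis turns with it.
- collar_mark (a point): Tip of the red pointer at the foot of the collar, 42 mm out from the axis of the collar and 16 mm below collar_grip. The white numbers 1 to 9 stand round it on the black top, 56 mm out from the axis and 20 degrees apart, clockwise as seen from above; they run from the robot's right (1) past its near side (5) to its left (9) and are read from the robot's side.
- mill: White burr mill with a black base, fixed to the counter; origin at the counter's surface, on the axis of the collar. About 240 mm by 140 mm, with a round head 140 mm in diameter whose flat black top is 250 mm above the counter. Its front, with the chute and dosing cup, faces along its own -x axis, more or less towards the robot; number 5 is exactly on that side.
- drip_mat: Black ribbed rubber mat, fixed, 200 mm (its x) by 460 mm (its y) and 4 mm thick; origin at the centre of its underside, on the counter. The three tins stand in a row along its y axis about 150 mm apart.
- tin_left_center (a point): Centre, half-way up, of the tin at the robot's left (+y) end of the row. All three tins are identical closed round tins, red with a cream band and a brass lid, 64 mm in diameter and 130 mm high; the lid is fast and does not come off. They weigh about 0.19 to 0.56 kg: two are nearly empty (below 0.26 kg) and one, different each time, is full (above 0.44 kg). z axis: up along the tin. The contents may shift by 3 mm inside.
- tin_middle_center (a point): Centre, half-way up, of the tin in the middle of the row.
- tin_right_center (a point): Centre, half-way up, of the tin at the robot's right (-y) end of the row.
- tin_left: The same left tin; origin at the centre of its underside.
- tin_middle: The same middle tin; origin at the centre of its underside.
- tin_right: The same right tin; origin at the centre of its underside.
- jigger: Loose steel hourglass measure on the mat behind the gap between the left and middle tins; 40 mm in diameter, 62 mm high; origin under its centre. To be left alone.
- strainer: Loose small steel strainer cup with a short handle on the mat behind the gap between the middle and right tins; 52 mm in diameter, 36 mm high, the handle reaches 55 mm from its centre; origin under its centre. To be left alone.
- water_bottle: Loose clear water bottle, 64 mm in diameter, 200 mm high, beyond the mat; origin under its centre. To be left alone.
- cup_stack: Loose upside-down stack of white paper cups, 84 mm in diameter, 170 mm high, beyond the mat; origin under its centre. To be left alone.
- syrup_bottle: Loose amber syrup bottle with a pump, 68 mm in diameter, 235 mm high, beyond the mat; origin under its centre. To be left alone.
- tea_spoon: Loose steel spoon, 170 mm long, lying on the counter between the mat and the mill; origin under its middle. To be left alone.
Mind the look-alikes: they are no part of the job. What is shaped like the tin_left but turquoise is not meant.

How it is judged:
On the way, in this order (a step that is already met when the one before it is completed fails the run):
1. the grind collar stands at number 6 (within 0.1 rad) and the fingers have let go of it (value of joint grind_collar between 1.645 and 1.845 rad and contact force between grind_collar and the fingers below 0.05 N), for 0.2 s.
2. the left tin is held in the fingers, lifted clear of the mat (its underside 8 mm or more above it) for 0.2 s, while the other two stand upright on the mat (contact force between tin_left and the fingers above 1 N and contact force between tin_left and drip_mat below 0.05 N and height (world z) of tin_left above 0.012 m and contact force between each of tin_middle, tin_right and drip_mat above 1 N and angle between each of tin_middle, tin_right's own z axis and vertical below 0.12 rad), for 0.2 s.
3. the middle tin is held in the fingers, lifted clear of the mat (its underside 8 mm or more above it) for 0.2 s, while the other two stand upright on the mat (contact force between tin_middle and the fingers above 1 N and contact force between tin_middle and drip_mat below 0.05 N and height (world z) of tin_middle above 0.012 m and contact force between each of tin_left, tin_right and drip_mat above 1 N and angle between each of tin_left, tin_right's own z axis and vertical below 0.12 rad), for 0.2 s.
4. the right tin is held in the fingers, lifted clear of the mat (its underside 8 mm or more above it) for 0.2 s, while the other two stand upright on the mat (contact force between tin_right and the fingers above 1 N and contact force between tin_right and drip_mat below 0.05 N and height (world z) of tin_right above 0.012 m and contact force between each of tin_left, tin_middle and drip_mat above 1 N and angle between each of tin_left, tin_middle's own z axis and vertical below 0.12 rad), for 0.2 s.
At the end, for the whole second after the job is handed in: The heaviest tin is held still in the fingers, upright within 0.2 rad, its underside 70 to 275 mm above the mat, touching nothing else; the two light ones (under 3.5 N on the mat) stand upright on the mat, untouched; the collar is at number 6 (within 0.1 rad) (value of joint grind_collar between 1.645 and 1.845 rad and ((height (world z) of tin_left between 0.074 and 0.28 m and angle between tin_left's own z axis and vertical below 0.2 rad and linear speed of tin_left below 0.04 m/s and contact force between tin_left and the fingers above 2 N and contact force between tin_left and drip_mat below 0.05 N and contact force between tin_left and mill below 0.05 N and contact force between tin_left and tin_middle below 0.05 N and contact force between tin_left and tin_right below 0.05 N and contact force between tin_middle and drip_mat between 1 and 3.5 N and angle between each of tin_middle, tin_right's own z axis and vertical below 0.12 rad and linear speed of each of tin_middle, tin_right below 0.02 m/s and contact force between each of tin_middle, tin_right and the arm below 0.05 N and contact force between each of tin_middle, tin_right and the fingers below 0.05 N and contact force between tin_right and drip_mat between 1 and 3.5 N) or (height (world z) of tin_middle between 0.074 and 0.28 m and angle between tin_middle's own z axis and vertical below 0.2 rad and linear speed of tin_middle below 0.04 m/s and contact force between tin_middle and the fingers above 2 N and contact force between tin_middle and drip_mat below 0.05 N and contact force between tin_middle and mill below 0.05 N and contact force between tin_middle and tin_left below 0.05 N and contact force between tin_middle and tin_right below 0.05 N and contact force between tin_left and drip_mat between 1 and 3.5 N and angle between each of tin_left, tin_right's own z axis and vertical below 0.12 rad and linear speed of each of tin_left, tin_right below 0.02 m/s and contact force between each of tin_left, tin_right and the arm below 0.05 N and contact force between each of tin_left, tin_right and the fingers below 0.05 N and contact force between tin_right and drip_mat between 1 and 3.5 N) or (height (world z) of tin_right between 0.074 and 0.28 m and angle between tin_right's own z axis and vertical below 0.2 rad and linear speed of tin_right below 0.04 m/s and contact force between tin_right and the fingers above 2 N and contact force between tin_right and drip_mat below 0.05 N and contact force between tin_right and mill below 0.05 N and contact force between tin_right and tin_left below 0.05 N and contact force between tin_right and tin_middle below 0.05 N and contact force between tin_left and drip_mat between 1 and 3.5 N and angle between each of tin_left, tin_middle's own z axis and vertical below 0.12 rad and linear speed of each of tin_left, tin_middle below 0.02 m/s and contact force between each of tin_left, tin_middle and the arm below 0.05 N and contact force between each of tin_left, tin_middle and the fingers below 0.05 N and contact force between tin_middle and drip_mat between 1 and 3.5 N))); the arm keeps its last pose, push and grip.
It fails at once if a tin is tipped over (more than 0.6 rad) (angle between any of tin_left, tin_middle, tin_right's own z axis and vertical above 0.6 rad).
It fails at once if a tin is dropped or knocked (moves faster than 0.4 m/s while the fingers do not hold it) ((linear speed of tin_left above 0.4 m/s and contact force between tin_left and the fingers below 0.05 N) or (linear speed of tin_middle above 0.4 m/s and contact force between tin_middle and the fingers below 0.05 N) or (linear speed of tin_right above 0.4 m/s and contact force between tin_right and the fingers below 0.05 N)).
It fails at once if a thing to be left alone is moved by more than 30 mm (distance of any of jigger, strainer, water_bottle, cup_stack, syrup_bottle, tea_spoon from where it was at the start of the episode above 0.03 m).
It also fails if it takes over 64 s, if anything falls off the work surface, if the arm or the gripper's body presses on something with over 40 N, if the wrist force passes 120 N, or if a joint passes its speed limit or range.

### The arm

A 6-joint arm with a two-finger parallel gripper is mounted at the origin on the work surface. World frame = base frame: x ahead of the robot, y to its left, z up, the work surface at z = 0. Lengths are in m, angles in rad, forces in N, time in s.
With the tool pointing down it reaches from about 0.375 to 0.9 m from the base axis. Payload 3.1 kg.
Tool frame: the origin (TCP) lies at the very end of the fingers, on their centre line; the grasp point (between the pads) lies 19 mm behind it (robot.hold_point_z is the z of the grasp point in the tool frame, in m); z points along the fingers, y is the direction in which the jaws open and shut (so a half turn about z gives the same grasp; the last joint's range is limited). The gripper opens to 87 mm and grips with 3 to 60 N. Pads are 19 mm wide; open, the fingers measure 117 mm over their backs; the gripper's body (75 mm by 190 mm) begins 51 mm behind the grasp point.
Start: joints at [-0.178, 0.527, 1.433, -0, 1.181, -0.178], TCP at [0.625, 0, 0.223] pointing down, gripper open.
Joint ranges: [-3.08, 3.08], [-0.75, 2.2], [0.22, 2.44], [-1.43, 4.57], [0, 2.65], [-2.85, 2.85]. Speed limits (rad/s): [2.79, 2.79, 3.14, 3.14, 3.14, 3.14].

### API

Orientations are given as a unit quaternion [x, y, z, w].
In Python, from rig import robot, viewer, spotter gives the robot as it stands.
- The arm moves only by the shell command python3 -m crank 'ROWS' [FORCE]. ROWS is text: rows parted by semicolons, each of 7 numbers parted by spaces: the turn, a rotation vector about the tool's x, y, z in units of 5 degrees (1.0 is 5 degrees), then the shift along the tool's x, y, z in units of 40 mm (1.0 is 40 mm), then the gripper's target within -1 to 1 (shut at 1, half-way at 0, fully open at -1). A call has 1 to 5 rows; each row shifts and turns the pose as measured when the row begins, along the tool's axes as they then stand; what a row does not reach is not made up. A row lasts 1/8 s, in which the tool goes at most 62.5 mm and 10.7 degrees, less where a joint would pass 70% of its speed; a pose out of reach is approached as far as the arm can. A call is refused whole if a number of a shift passes 1 or a number of a turn 1, either way. A call with a gripper value outside its range is refused whole. The fingers move at their own pace and stop on an object; FORCE is the grip in N (left out, the last holds). Time passes only in rows, so rows that do not move let the fingers close. It gives the time, the measured TCP pose, the force and the opening at its end, in the units of the state.
- robot.get_obs(): the state, without advancing time (a new reading comes with each control period).
- viewer.camera(name): name is "scene" or "side" or "wrist"; returns a dict with "img" (480x640x3 uint8, red, green, blue), "camera_matrix" (3x3 intrinsics, pixels), "distortion" ([k1, k2, p1, p2, k3] as OpenCV has them; the pictures are not rectified), "xyz" and "attitude" of the camera in the world. Camera axes: x right, y down, z forward; pixel columns grow to the right and rows downward; lengths in m; the calibration is good to about 2 mm. A picture is of the moment at which its call begins. There is no depth.
- robot.hand_in(): hands the job in, once; it reports no verdict.
Trained networks look in a picture, given as the dict that the camera call returned (one of the last four; its "shot" number tells which), for a name from the list of things; names that differ only in an ending like _2 or _b are one class to them, and where a whole thing is asked for, a point or a joint stands for the part that bears it (a point fixed in the world has none). Each returns a list of dicts, best first, with "score" (0 to 1); they miss things now and then, are a little off and sometimes report something else, mostly with a low value. They report only what shows in the picture. A call takes as long as a camera call. They do not tell look-alikes from the thing itself.
- spotter.boxes_of(name, picture): "at" ([x, y, z] in m, in the coordinates of the camera as it stood for that picture, good to about 4 mm: the middle of the surface that is visible of it).
The state is a dict: "time": time; "q": joint angles; "joint_velocities": joint speeds; "joint_torque": joint torques, N m; "position": TCP position; "tool_rot": TCP orientation; "ft_force": force on the tool from outside, world axes, zero at the start; "moment": the same for the moment, N m; "grip_width": finger opening in m.
Only numpy, scipy, OpenCV 4.12 (cv2) and the standard library are available. Lean on these libraries where they do the work, as an engineer would, in place of code of your own. Each camera call takes 0.05 s, during which the arm holds its last target.

## Working session

There is one attempt and no reset: what is moved stays moved. The work goes in short steps, Python scripts to look and compute and a shell command to move; the robot and the scene stay as the last step left them, time stands still between calls to the robot, and variables do not carry over. Pictures are saved under pics/ and viewed, and the job is handed in when it is done.

```bash
ls; mkdir -p pics; python3 - <<'E'
from rig import robot, viewer, spotter
import cv2
print(robot.get_obs(), robot.hold_point_z)
for n in ["scene","side","wrist"]:
    c=viewer.camera(n); cv2.imwrite(f"pics/{n}0.png",c["img"][:,:,::-1]); print(n,c["xyz"],c["attitude"],c["camera_matrix"],c["distortion"])
E
```

```text
pics
{'time': 0.0, 'q': array([-1.78510239e-01,  5.28466846e-01,  1.43391605e+00, -9.11095831e-06,
        1.18134973e+00, -1.78498824e-01]), 'joint_velocities': array([-0.00056482,  0.0004831 ,  0.00070569, -0.00128314,  0.00113914,
        0.00022535]), 'joint_torque': array([-5.45745443e-04, -4.40045428e+01, -1.76593530e+01,  6.32597599e-02,
        5.83207863e-02, -1.53719384e-04]), 'position': array([6.24272098e-01, 1.51783859e-04, 2.21566821e-01]), 'tool_rot': array([ 7.07109186e-01,  7.07103567e-01, -6.13692747e-04, -8.76508710e-04]), 'ft_force': array([ 0.7075733 ,  0.98929845, -0.08361699]), 'moment': array([ 0.02097467,  0.00338441, -0.02151078]), 'grip_width': 0.0872708178378962} -0.0187
scene [ 1.18909099 -0.03645407  1.00159017] [ 0.71092255  0.62544925 -0.2180808  -0.2363115 ] [[452.66990139   0.         324.94663385]
 [  0.         452.66990139 239.36785805]
 [  0.           0.           1.        ]] [0.03411513 0.         0.         0.         0.        ]
side [ 0.48011923 -0.74144073  0.92689296] [ 0.91972651 -0.04315111  0.02375671 -0.38945698] [[479.95304132   0.         317.31146615]
 [  0.         479.95304132 240.26314373]
 [  0.           0.           1.        ]] [-0.07195394  0.          0.          0.          0.        ]
wrist [0.62485791 0.06637971 0.38548691] [ 9.92380364e-01  2.13978590e-04 -1.29491683e-03  1.23205078e-01] [[424.43444895   0.         320.35250646]
 [  0.         424.43444895 241.88575466]
 [  0.           0.           1.        ]] [-0.03792373  0.          0.          0.          0.        ]
```

View pics/scene0.png

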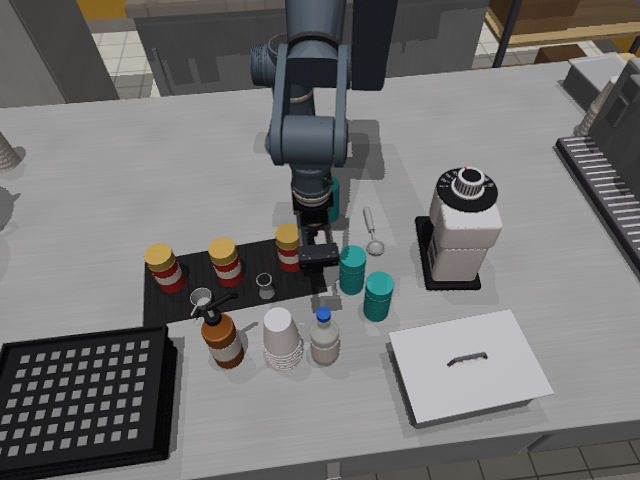

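View pics/side0.png

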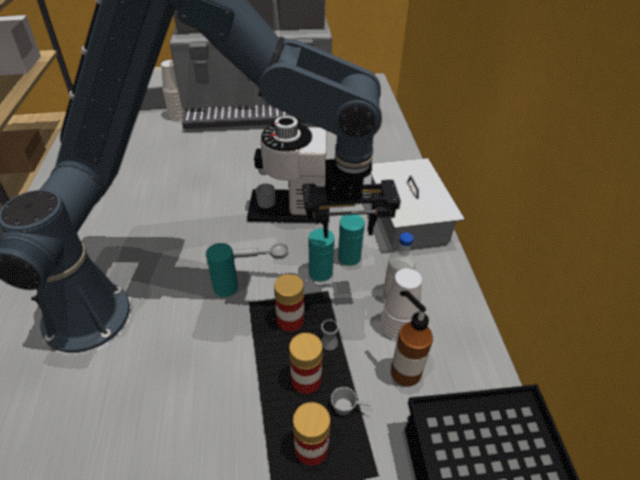

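View pics/wrist0.png

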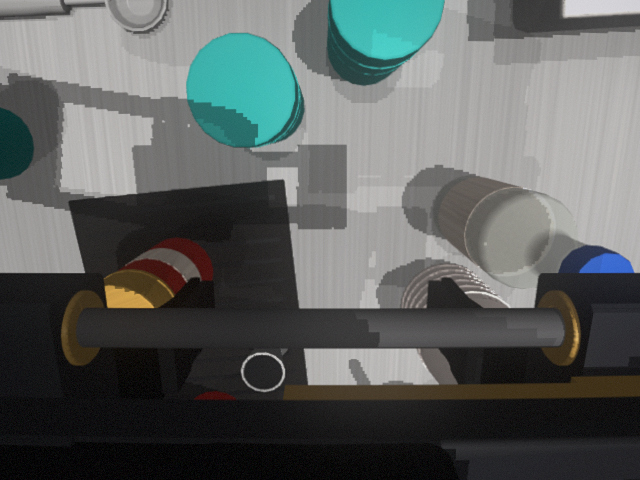

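The scene camera faces the robot, so the robot's left is on the picture's right. The red tins are at (288,248), (227,262) and (165,268), which makes them left, middle and right. The turquoise tins at (352,270), (378,297) and (333,200) are look-alikes. The mill's collar is at (468,181).

```bash
cat > h.py <<'E'
from rig import robot, viewer, spotter
import numpy as np, cv2
from scipy.spatial.transform import Rotation as R
def pix(c,P):
    P=np.atleast_2d(P); Rc=R.from_quat(c["attitude"]).as_matrix()
    pc=(P-c["xyz"])@Rc
    uv,_=cv2.projectPoints(pc.reshape(-1,1,3),np.zeros(3),np.zeros(3),np.array(c["camera_matrix"]),np.array(c["distortion"]))
    return uv.reshape(-1,2)
def ray(c,uv):
    n=cv2.undistortPoints(np.array(uv,float).reshape(-1,1,2),np.array(c["camera_matrix"]),np.array(c["distortion"])).reshape(-1,2)
    d=np.c_[n,np.ones(len(n))]@R.from_quat(c["attitude"]).as_matrix().T
    return d
def onz(c,uv,z):
    d=ray(c,uv); return c["xyz"]+d*((z-c["xyz"][2])/d[:,2])[:,None]
def w(c,p): return R.from_quat(c["attitude"]).apply(p)+c["xyz"]
def st():
    o=robot.get_obs(); print("t",round(o["time"],2),"p",o["position"].round(4),"rv",np.degrees(R.from_quat(o["tool_rot"]).as_euler('xyz')).round(1),"F",o["ft_force"].round(2),"M",o["moment"].round(2),"g",round(o["grip_width"],4),"q",o["q"].round(2)); return o
E
python3 - <<'E'
from h import *
names="collar_grip collar_mark mill drip_mat tin_left tin_left_center jigger strainer water_bottle cup_stack syrup_bottle tea_spoon".split()
for n in ["scene","side"]:
    c=viewer.camera(n); print(n)
    for k in names:
        for r in spotter.boxes_of(k,c):
            p=w(c,r["at"]); print(k,round(r["score"],2),p.round(3),pix(c,p).round().tolist(), [x for x in r if x not in("at","score")])
    im=c["img"][:,:,::-1]
    crop= im[150:230,420:520] if n=="scene" else im[100:180,240:340]
    cv2.imwrite(f"pics/collar_{n}.png",cv2.resize(crop,None,fx=7,fy=7,interpolation=cv2.INTER_CUBIC))
E
```

```text
scene
collar_grip 0.85 [0.524 0.352 0.279] [[468.0, 183.0]] []
collar_mark 0.81 [0.526 0.353 0.282] [[469.0, 183.0]] []
collar_mark 0.34 [ 0.517 -0.064  0.116] [[285.0, 245.0]] []
mill 0.63 [0.585 0.339 0.204] [[463.0, 226.0]] []
mill 0.43 [0.522 0.352 0.281] [[468.0, 182.0]] []
drip_mat 0.84 [ 0.542 -0.209  0.002] [[234.0, 285.0]] []
tin_left 0.83 [ 0.514 -0.062  0.113] [[286.0, 245.0]] []
tin_left 0.59 [0.68  0.137 0.115] [[379.0, 293.0]] []
tin_left 0.52 [0.36  0.081 0.074] [[335.0, 203.0]] []
tin_left_center 0.87 [0.359 0.084 0.067] [[336.0, 204.0]] []
tin_left_center 0.66 [ 0.52  -0.062  0.115] [[286.0, 246.0]] []
tin_left_center 0.62 [0.603 0.088 0.11 ] [[352.0, 268.0]] []
tin_left_center 0.4 [ 0.534 -0.357  0.107] [[164.0, 266.0]] []
jigger 0.72 [ 0.589 -0.126  0.052] [[264.0, 286.0]] []
jigger 0.4 [ 0.532 -0.356  0.106] [[164.0, 266.0]] []
strainer 0.78 [ 0.576 -0.291  0.023] [[199.0, 296.0]] []
water_bottle 0.91 [0.777 0.002 0.124] [[325.0, 338.0]] []
water_bottle 0.5 [ 0.539 -0.213  0.108] [[224.0, 261.0]] []
water_bottle 0.4 [ 0.749 -0.211  0.145] [[221.0, 334.0]] []
cup_s
[... 747 characters left out ...]
in_left_center 0.81 [0.656 0.117 0.091] [[350.0, 238.0]] []
tin_left_center 0.7 [0.339 0.041 0.097] [[222.0, 267.0]] []
jigger 0.73 [ 0.576 -0.137  0.052] [[330.0, 333.0]] []
strainer 0.69 [ 0.504 -0.262  0.002] [[302.0, 400.0]] []
strainer 0.66 [ 0.586 -0.278  0.023] [[342.0, 398.0]] []
water_bottle 0.79 [ 0.749 -0.011  0.135] [[400.0, 261.0]] []
cup_stack 0.97 [ 0.725 -0.118  0.113] [[398.0, 304.0]] []
syrup_bottle 0.78 [ 0.718 -0.239  0.137] [[410.0, 346.0]] []
syrup_bottle 0.63 [ 0.576 -0.138  0.054] [[330.0, 333.0]] []
tea_spoon 0.96 [0.454 0.17  0.013] [[271.0, 250.0]] []
tea_spoon 0.65 [ 0.493 -0.079  0.107] [[289.0, 300.0]] []
tea_spoon 0.39 [ 0.514 -0.241  0.111] [[305.0, 362.0]] []
```

View pics/collar_scene.png

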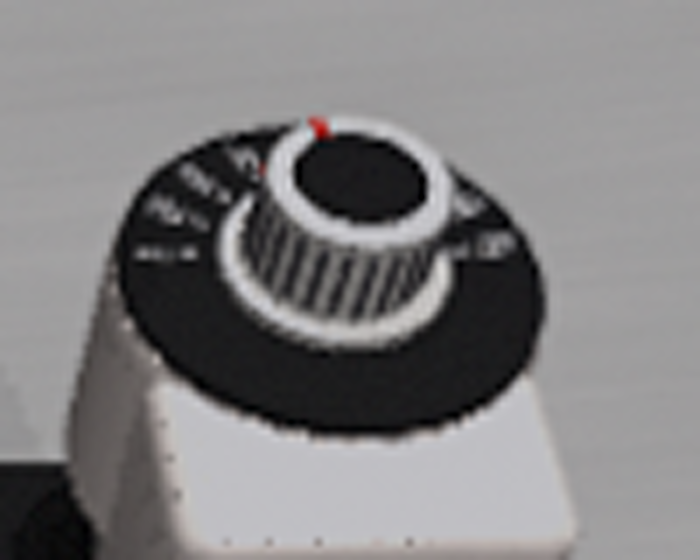

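View pics/collar_side.png

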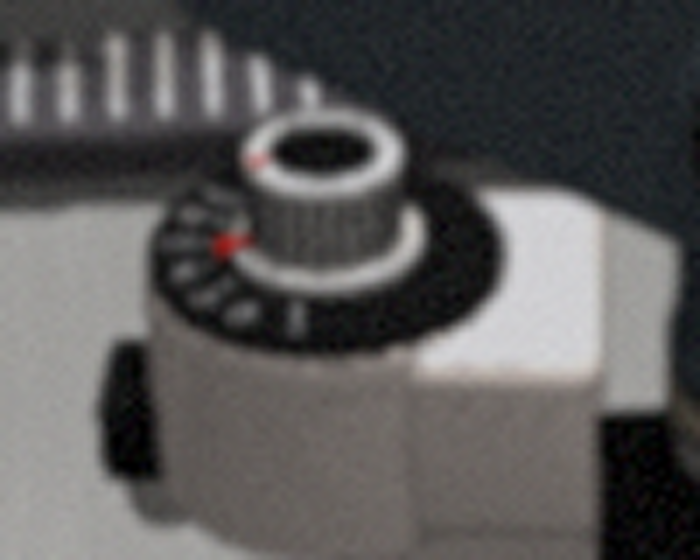

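```bash
python3 - <<'E'
from h import *
S=viewer.camera("scene"); D=viewer.camera("side")
def cs(x,y): return (420+x/7-.5+.07,150+y/7-.43)
def cd(x,y): return (240+x/7-.43,100+y/7-.43)
print("ring scene",onz(S,[cs(360,182)],.291), "side",onz(D,[cd(323,152)],.291))
# edges of black disc
print("disc scene L R", onz(S,[cs(113,280),cs(545,285)],.250)); print("disc side L R",onz(D,[cd(152,240),cd(503,245)],.25))
print("ptr scene",onz(S,[cs(265,168)],.257),"side",onz(D,[cd(228,245)],.257))
print("topmark scene",onz(S,[cs(320,128)],.291),"side",onz(D,[cd(257,160)],.291))
print("num1 side",onz(D,[cd(296,320)],.25),"scene",onz(S,[cs(165,253)],.25))
for c,n in((S,"s"),(D,"d")):
  im=c["img"].astype(int); 
  hsv=cv2.cvtColor(c["img"],cv2.COLOR_RGB2HSV)
# mask red tin/brass lid
  m=((hsv[...,0]>12)&(hsv[...,0]<28)&(hsv[...,1]>120)&(hsv[...,2]>120)).astype(np.uint8)
  k,l,s,ce=cv2.connectedComponentsWithStats(m)
  for i in range(1,k):
    if s[i,4]>150: print(n,s[i],ce[i].round(1))
E
```

```text
ring scene [[0.51415064 0.35944995 0.291     ]] side [[0.51287126 0.35693363 0.291     ]]
disc scene L R [[0.50737898 0.29002134 0.25      ]
 [0.52872485 0.42572149 0.25      ]]
disc side L R [[0.44753783 0.36862564 0.25      ]
 [0.57911616 0.35379325 0.25      ]]
ptr scene [[0.47118777 0.34980979 0.257     ]] side [[0.47603556 0.35114737 0.257     ]]
topmark scene [[0.48895637 0.35460744 0.291     ]] side [[0.48850019 0.35328971 0.291     ]]
num1 side [[0.49924366 0.30900429 0.25      ]] scene [[0.49793099 0.30991213 0.25      ]]
s [ 77   0  50  20 844] [102.    8.7]
s [276 223  22  20 370] [286.9 232.9]
s [208 238  27  21 429] [221.1 247.9]
s [145 244  27  21 436] [157.7 253.9]
s [201 319  32  22 213] [215.1 334.3]
d [ 326    0   80   94 2154] [375.1  40.9]
d [ 14  71  53  44 562] [50.4 95.4]
d [275 274  28  23 488] [288.4 284.9]
d [290 333  32  28 726] [305.5 346.6]
d [ 293  402   37   35 1014] [311.1 419.4]
```

Both views put the collar axis at about (0.5135, 0.358). The pointer sits at about 3.1 steps past number 1, so it starts at number 4 and needs +40° clockwise, which is positive about tool z. I'm moving above it now.

```bash
python3 -m crank '0 0 0 0.5 0 -1 -1; 0 0 0 0.8 -0.3 -1 -1; 0 0 0 1 -0.4 -0.8 -1; 0 0 0 1 -0.4 0 -1; 0 0 0 1 -0.4 0 -1'; python3 -m crank '0 0 0 1 -0.4 0 -1; 0 0 0 1 -0.4 0 -1; 0 0 0 1 -0.4 0 -1;0 0 0 0.7 -0.1 0 -1; 0 0 0 0 0 0 -1'; python3 - <<'E'
from h import *
o=st()
c=viewer.camera("wrist"); cv2.imwrite("pics/w1.png",c["img"][:,:,::-1])
for r in spotter.boxes_of("collar_grip",c)+spotter.boxes_of("collar_mark",c): print(r["score"],w(c,r["at"]))
E
```

```text
time: 2.17
position: [0.5658, 0.1737, 0.338]
tool_rot: [0.71, 0.705, 0.001, -0.0]
ft_force: [-0.1, 0.1, -0.4]
grip_width: 0.0869
time: 2.8
position: [0.5109, 0.3294, 0.3392]
tool_rot: [0.708, 0.706, 0.002, 0.0]
ft_force: [0.4, -0.8, -0.5]
grip_width: 0.0873
t 2.8 p [0.5109 0.3294 0.3392] rv [ 1.798e+02 -1.000e-01  8.990e+01] F [ 0.4  -0.82 -0.46] M [-0.02  0.02 -0.01] g 0.0873 q [0.39 0.4  1.33 0.   1.42 0.39]
0.88 [0.50943484 0.36430009 0.28979529]
0.83 [0.50983926 0.36643346 0.29008714]
```

View pics/w1.png

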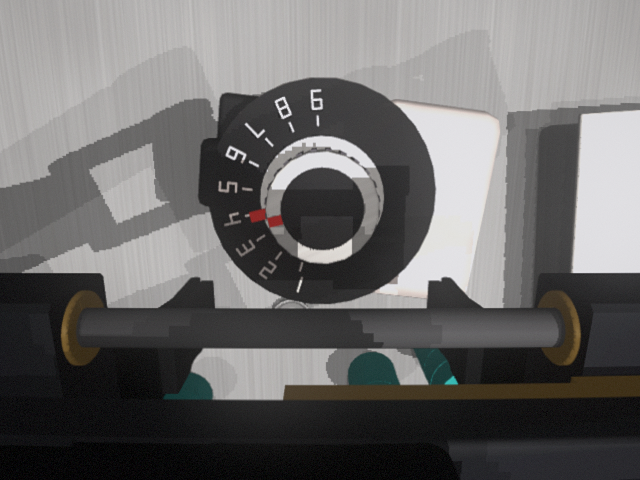

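The wrist view shows the pointer at "4" (258,216), with 5 at (228,188) and 6 at (236,156). I'll refine the axis from the ring and disc.

```bash
python3 - <<'E'
from h import *
c=viewer.camera("wrist")
print(onz(c,[(209,190),(436,190),(322,78),(322,304)],.25))
print("ring",onz(c,[(266,207),(379,207),(323,150),(323,264)],.291))
st()
E
```

```text
[[0.44570794 0.36182812 0.25      ]
 [0.58152968 0.36099109 0.25      ]
 [0.51359278 0.42458986 0.25      ]
 [0.51290733 0.28849886 0.25      ]]
ring [[0.48473409 0.35804701 0.291     ]
 [0.54181827 0.35768944 0.291     ]
 [0.51364525 0.38606079 0.291     ]
 [0.51338495 0.32779422 0.291     ]]
t 3.0 p [0.512  0.3266 0.3392] rv [ 1.798e+02 -1.000e-01  8.960e+01] F [ 0.34  0.02 -0.14] M [-0.01  0.02  0.04] g 0.0868 q [0.38 0.39 1.33 0.   1.42 0.39]
```

```bash
python3 -m crank '0 0 0 0.76 0.03 0 -1; 0 0 0 0 0 0.4 -1; 0 0 0 0 0 0 -1'; python3 - <<'E'
from h import *
for i in range(3): st(); viewer.camera("wrist")
E
```

```text
time: 3.38
position: [0.5149, 0.3532, 0.3223]
tool_rot: [0.711, 0.703, 0.001, 0.001]
ft_force: [-0.5, -0.6, -0.1]
grip_width: 0.0873
t 3.38 p [0.5149 0.3532 0.3223] rv [179.9   0.   89.3] F [-0.49 -0.65 -0.06] M [-0.    0.01 -0.04] g 0.0873 q [ 0.42  0.43  1.31 -0.    1.4   0.44]
t 3.42 p [0.5156 0.3536 0.3233] rv [179.8  -0.   89.3] F [ 0.47 -0.77  0.6 ] M [ 0.03  0.   -0.01] g 0.0869 q [ 0.42  0.43  1.31 -0.    1.4   0.44]
t 3.48 p [0.5159 0.3538 0.3241] rv [ 1.797e+02 -1.000e-01  8.930e+01] F [ 0.38 -0.63 -0.34] M [-0.02 -0.03  0.01] g 0.0872 q [ 0.42  0.43  1.31 -0.    1.4   0.44]
```

```bash
python3 -m crank '0 0 0 0.08 -0.05 0.7 -1; 0 0 0 0 0 0.6 -1; 0 0 0 0 0 0.2 -1; 0 0 0 0 0 0 -1'; python3 - <<'E'
from h import *
st()
E
```

```text
time: 4.03
position: [0.5167, 0.3562, 0.2664]
tool_rot: [0.712, 0.702, 0.006, 0.003]
ft_force: [-0.6, 0.8, 0.2]
grip_width: 0.0868
t 4.03 p [0.5167 0.3562 0.2664] rv [179.3  -0.2  89.1] F [-0.62  0.77  0.23] M [-0.01  0.02 -0.02] g 0.0868 q [ 0.43  0.48  1.38 -0.    1.26  0.44]
```

```bash
python3 -m crank '0 0 0 0 -0.08 0.1 -1; 0 0 0 0 0 0 1; 0 0 0 0 0 0 1; 0 0 0 0 0 0 1; 0 0 0 0 0 0 1' 20; python3 -m crank '0 0 0 0 0 0 1; 0 0 0 0 0 0 1'; python3 - <<'E'
from h import *
st()
E
```

```text
time: 4.65
position: [0.5121, 0.3569, 0.2649]
tool_rot: [0.712, 0.702, 0.006, 0.002]
ft_force: [-5.6, 0.3, -0.2]
grip_width: 0.0577
time: 4.9
position: [0.5121, 0.3569, 0.2649]
tool_rot: [0.712, 0.702, 0.006, 0.002]
ft_force: [-0.7, -0.4, 1.2]
grip_width: 0.0575
t 4.9 p [0.5121 0.3569 0.2649] rv [179.4  -0.3  89.1] F [-0.73 -0.37  1.16] M [-0.01  0.29 -0.03] g 0.0575 q [0.43 0.48 1.4  0.   1.26 0.44]
```

Gripped, opening 57.5 mm. Now I'll turn it clockwise by +40°.

```bash
python3 -m crank '0 0 1 0 0 0 1; 0 0 1 0 0 0 1; 0 0 1 0 0 0 1; 0 0 1 0 0 0 1; 0 0 0 0 0 0 1'; python3 - <<'E'
from h import *
st()
E
```

```text
time: 5.52
position: [0.511, 0.3571, 0.2649]
tool_rot: [0.826, 0.564, 0.005, 0.001]
ft_force: [-2.0, 0.5, 0.2]
grip_width: 0.0577
t 5.53 p [0.511  0.3571 0.2649] rv [179.6  -0.5  68.7] F [-2.01  0.47  0.21] M [-0.1   0.09  0.01] g 0.0577 q [0.43 0.48 1.4  0.   1.26 0.8 ]
```

Turned 20.4°. Another 20° to go.

```bash
python3 -m crank '0 0 1 0 0 0 1; 0 0 1 0 0 0 1; 0 0 1 0 0 0 1; 0 0 1 0 0 0 1; 0 0 0 0 0 0 1'; python3 - <<'E'
from h import *
st()
c=viewer.camera("wrist"); cv2.imwrite("pics/w2.png",c["img"][:,:,::-1])
c=viewer.camera("side"); cv2.imwrite("pics/s2.png",cv2.resize(c["img"][80:200,220:380,::-1],None,fx=5,fy=5,interpolation=cv2.INTER_CUBIC))
E
```

```text
time: 6.15
position: [0.5102, 0.3576, 0.2649]
tool_rot: [0.911, 0.412, 0.005, -0.0]
ft_force: [-3.5, 0.0, -0.6]
grip_width: 0.0577
t 6.15 p [0.5102 0.3576 0.2649] rv [179.8  -0.5  48.7] F [-3.53  0.01 -0.61] M [-0.27  0.05 -0.03] g 0.0577 q [0.43 0.48 1.4  0.   1.26 1.15]
```

View pics/w2.png

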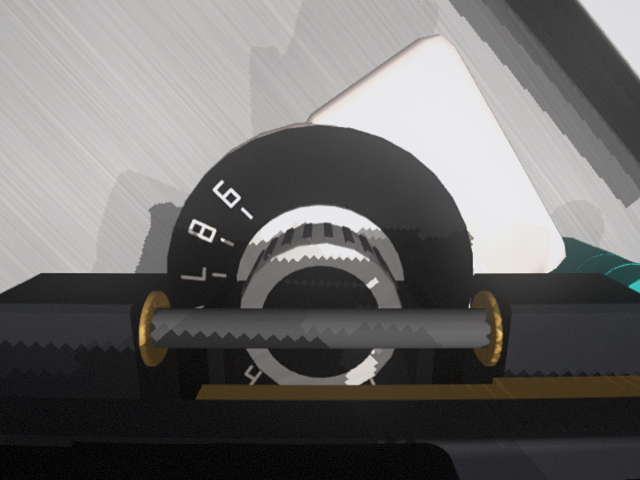

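The numbers 7, 8 and 9 are visible and the pointer is hidden under the finger near 6. I'll release, rise and look.

```bash
python3 -m crank '0 0 0 0 0 0 -1; 0 0 0 0 0 0 -1; 0 0 0 0 0 0 -1; 0 0 0 0 0 -0.5 -1; 0 0 0 0 0 -1 -1'; python3 -m crank '0 0 0 0 -0.7 -0.6 -1; 0 0 0 0 0 0 -1'; python3 - <<'E'
from h import *
st()
c=viewer.camera("wrist"); cv2.imwrite("pics/w3.png",c["img"][:,:,::-1])
E
```

```text
time: 6.88
position: [0.5097, 0.356, 0.3223]
tool_rot: [0.911, 0.413, 0.002, 0.0]
ft_force: [0.3, 0.0, 0.5]
grip_width: 0.0865
time: 7.12
position: [0.4906, 0.3752, 0.3508]
tool_rot: [0.911, 0.413, 0.006, 0.0]
ft_force: [0.5, -0.5, -0.2]
grip_width: 0.0871
t 7.12 p [0.4906 0.3752 0.3508] rv [179.7  -0.7  48.7] F [ 0.46 -0.48 -0.2 ] M [-0.03  0.1  -0.05] g 0.0871 q [ 0.47  0.4   1.29 -0.    1.44  1.19]
```

View pics/w3.png

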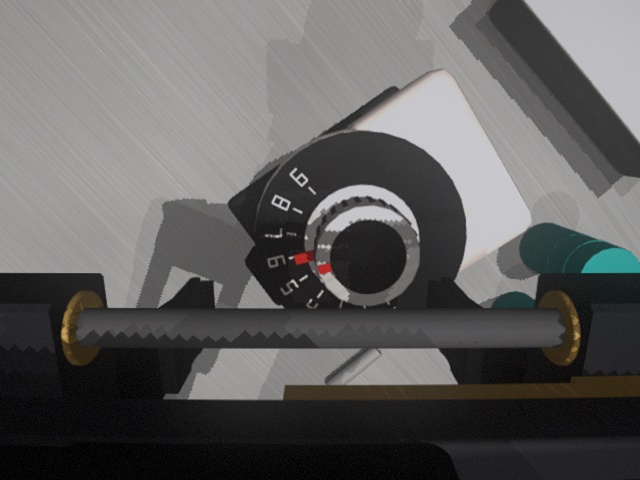

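The pointer (303,258) now sits at 6 (275,261), between 5 and 7, and is released. Next I'll find the tins by fitting the lid tops in the scene and side views.

```bash
cat > tins.py <<'E'
from h import *
from scipy.optimize import minimize
def lidmask(c):
    hsv=cv2.cvtColor(c["img"],cv2.COLOR_RGB2HSV)
    H,Sa,V=[hsv[...,i].astype(int) for i in range(3)]
    red=((H<9)|(H>172))&(Sa>110)&(V>50); brass=(H>=9)&(H<30)&(Sa>110)&(V>90)
    return ((red|brass)).astype(np.uint8)
def sil(c,x,y,zb=0.004,shape=(480,640)):
    a=np.linspace(0,2*np.pi,40,endpoint=False)
    P=np.concatenate([np.c_[x+.032*np.cos(a),y+.032*np.sin(a),np.full(40,z)] for z in (zb,zb+.13)])
    h=cv2.convexHull(pix(c,P).astype(np.float32)); m=np.zeros(shape,np.uint8)
    cv2.fillPoly(m,[np.round(h*16).astype(np.int32)],1,shift=4); return m
def fit(c,g):
    m=lidmask(c); m=cv2.morphologyEx(m,cv2.MORPH_CLOSE,np.ones((9,9)))  # fills cream band
    k=cv2.getStructuringElement(cv2.MORPH_ELLIPSE,(3,3))
    def cost(p):
        s=sil(c,*p).astype(bool); d=cv2.dilate(s.astype(np.uint8),np.ones((25,25))).astype(bool)
        return (s&(m==0)).sum()+ (d&~s&(m>0)).sum()
    best=min(((cost((g[0]+i,g[1]+j)),i,j) for i in np.arange(-.03,.031,.006) for j in np.arange(-.03,.031,.006)))
    r=minimize(cost,[g[0]+best[1],g[1]+best[2]],method="Nelder-Mead",options=dict(initial_simplex=[[g[0]+best[1]+a,g[1]+best[2]+b] for a,b in((0,0),(.004,0),(0,.004))]))
    return r.x,r.fun,sil(c,*r.x).sum()
E
python3 - <<'E'
from tins import *
for n in("scene","side"):
    c=viewer.camera(n); im=c["img"].copy()
    for g in((.505,-.07),(.515,-.22),(.52,-.365)):
        x,f,a=fit(c,g); print(n,x.round(4),f,a)
        cs,_=cv2.findContours(sil(c,*x),0,2); cv2.drawContours(im,cs,-1,(0,255,0),1)
    cv2.imwrite(f"pics/fit_{n}.png",im[:,:,::-1])
E
```

```text
scene [ 0.4917 -0.0553] 120.0 1200
scene [ 0.5171 -0.215 ] 150.0 1278
scene [ 0.5184 -0.3652] 171.0 1404
side [ 0.4928 -0.0551] 580.0 1571
side [ 0.5178 -0.2145] 429.0 1777
side [ 0.5146 -0.3673] 223.0 2062
```

```bash
python3 - <<'E'
import cv2,numpy as np
a=cv2.imread("pics/fit_scene.png")[200:320,120:340]; b=cv2.imread("pics/fit_side.png")[260:480,230:400]
a=cv2.resize(a,None,fx=2.4,fy=2.4); b=cv2.resize(b,None,fx=1.6,fy=1.6); h=max(len(a),len(b))
cv2.imwrite("pics/fits.png",np.hstack([np.pad(x,((0,h-len(x)),(0,0),(0,0))) for x in(a,b)]))
E
```

```text
(no output)
```

View pics/fits.png

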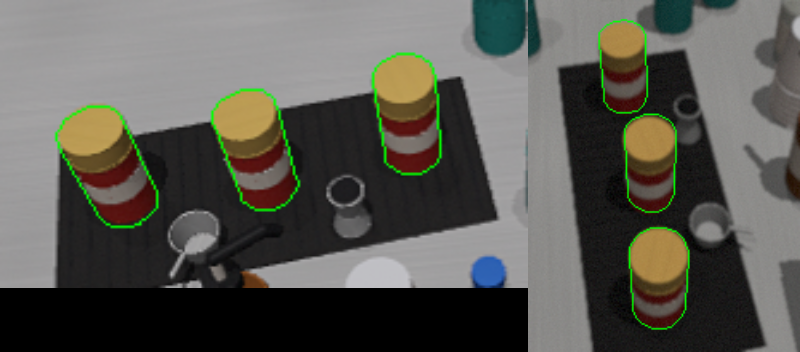

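The silhouette fits agree to 1–4 mm between views: left (0.492,-0.055), middle (0.5175,-0.215) and right (0.517,-0.366). In the crop all three are red with a cream band and standing on the mat, so they are the right ones; the turquoise ones stand off the mat. I'm moving over the left tin and turning the jaws back.

```bash
python3 -m crank '0 0 -1 -0.75 0.66 0 -1; 0 0 -1 -0.8 0.6 0 -1; 0 0 -1 -0.84 0.53 0 -1; 0 0 -1 -0.88 0.46 0 -1; 0 0 -1 -0.92 0.38 0 -1'; python3 -m crank '0 0 -1 -0.96 0.3 0 -1; 0 0 -1 -0.98 0.2 0 -1; 0 0 -1 -1 0.1 0 -1; 0 0 0 -1 0 0 -1; 0 0 0 0 0 0 -1'; python3 - <<'E'
from h import *
st()
E
```

```text
time: 7.9
position: [0.494, 0.1669, 0.3392]
tool_rot: [0.796, 0.605, -0.003, -0.0]
ft_force: [1.3, -1.3, 0.3]
grip_width: 0.0872
time: 8.52
position: [0.4943, -0.0049, 0.3329]
tool_rot: [0.71, 0.704, -0.008, -0.005]
ft_force: [0.3, 1.0, 0.2]
grip_width: 0.087
t 8.53 p [ 0.4943 -0.0049  0.3329] rv [-179.     0.3   89.6] F [0.28 1.   0.24] M [ 0.03 -0.05 -0.01] g 0.087 q [-0.23  0.23  1.59 -0.01  1.34 -0.22]
```

```bash
python3 -m crank '0 0 0 -0.7 -0.05 0.9 -1; 0 0 0 -0.5 0 1 -1; 0 0 0 0 0 1 -1; 0 0 0 0 0 1 -1; 0 0 0 0 0 0 -1'; python3 - <<'E'
from h import *
st()
viewer.camera("wrist"); st()
E
```

```text
time: 9.15
position: [0.4887, -0.0536, 0.1704]
tool_rot: [0.71, 0.704, -0.008, -0.007]
ft_force: [-0.4, 0.3, 0.0]
grip_width: 0.0873
t 9.15 p [ 0.4887 -0.0536  0.1704] rv [-1.788e+02  1.000e-01  8.950e+01] F [-0.37  0.26  0.01] M [-0.01  0.02  0.03] g 0.0873 q [-0.33  0.43  1.8  -0.01  0.92 -0.32]
t 9.2 p [ 0.4903 -0.0541  0.1721] rv [-1.791e+02  1.000e-01  8.950e+01] F [-0.5  -0.06  0.46] M [ 0.01 -0.05  0.03] g 0.087 q [-0.33  0.43  1.8  -0.01  0.92 -0.32]
```

```bash
python3 -m crank '-0.22 0 0 0 0.05 0.8 -1; 0 0 0 0 0 0.9 -1; 0 0 0 0 0 0.7 -1; 0 0 0 0 0 0 -1'; python3 - <<'E'
from h import *
st(); c=viewer.camera("scene"); cv2.imwrite("pics/s4.png",cv2.resize(c["img"][130:330,180:430,::-1],None,fx=3,fy=3))
E
```

```text
time: 9.7
position: [0.5006, -0.0554, 0.081]
tool_rot: [0.71, 0.704, 0.005, 0.01]
ft_force: [0.5, 0.5, 0.2]
grip_width: 0.087
t 9.7 p [ 0.5006 -0.0554  0.081 ] rv [178.8   0.4  89.6] F [0.48 0.47 0.21] M [-0.    0.02 -0.03] g 0.087 q [-0.33  0.59  1.87 -0.    0.66 -0.32]
```

View pics/s4.png

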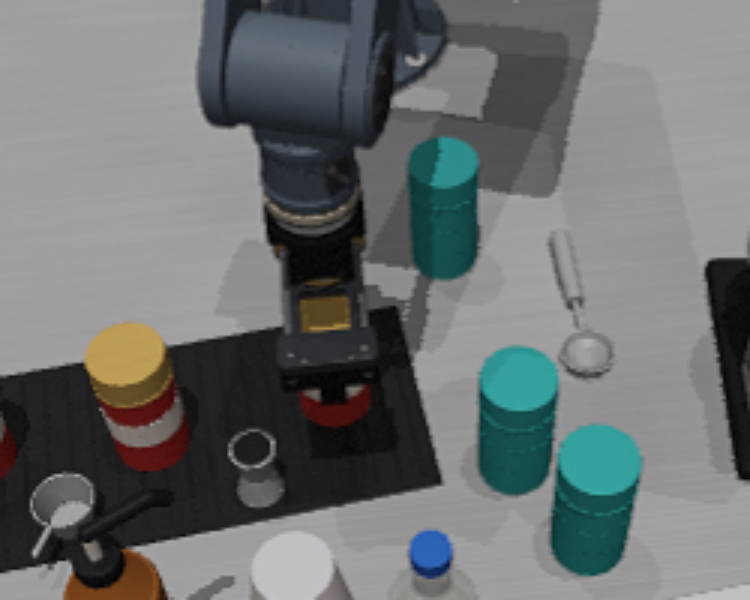

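```bash
python3 -m crank '0.2 0 0 0 -0.22 0.15 -1; 0 0 0 0 0 0 -1; 0 0 0 0 0 0 -1'; python3 - <<'E'
from h import *
st()
E
```

```text
time: 10.12
position: [0.4952, -0.0563, 0.0794]
tool_rot: [0.71, 0.705, 0.0, 0.008]
ft_force: [-0.1, 0.0, 0.2]
grip_width: 0.0869
t 10.12 p [ 0.4952 -0.0563  0.0794] rv [179.3   0.6  89.6] F [-0.07  0.01  0.2 ] M [ 0.05  0.05 -0.03] g 0.0869 q [-0.33  0.59  1.88 -0.01  0.66 -0.32]
```

```bash
python3 -m crank '0.1 0 0 0 -0.07 0.25 -1; 0 0 0 0 0 0 -1; 0 0 0 0 0 0 1; 0 0 0 0 0 0 1; 0 0 0 0 0 0 1' 25; python3 -m crank '0 0 0 0 0 0 1; 0 0 0 0 0 0 1; 0 0 0 0 0 0 1'; python3 - <<'E'
from h import *
st()
E
```

```text
time: 10.75
position: [0.4923, -0.0565, 0.069]
tool_rot: [0.71, 0.705, -0.003, 0.005]
ft_force: [-1.7, -0.6, 1.0]
grip_width: 0.0651
time: 11.12
position: [0.4922, -0.0565, 0.069]
tool_rot: [0.71, 0.705, -0.003, 0.005]
ft_force: [0.2, -0.0, -0.3]
grip_width: 0.0636
t 11.12 p [ 0.4922 -0.0565  0.069 ] rv [179.8   0.6  89.6] F [ 0.18 -0.05 -0.34] M [-0.03 -0.02  0.03] g 0.0636 q [-0.33  0.61  1.89 -0.02  0.64 -0.31]
```

Gripped at 63.6 mm. Lifting.

```bash
python3 -m crank '0 0 0 0 0 -0.5 1; 0 0 0 0 0 -0.6 1; 0 0 0 0 0 0 1; 0 0 0 0 0 0 1; 0 0 0 0 0 0 1'; python3 - <<'E'
from h import *
F=[]
for i in range(4):
    o=robot.get_obs(); F.append(o["ft_force"]); viewer.camera("scene")
print(np.round(F,2)); st(); c=viewer.camera("side"); cv2.imwrite("pics/s5.png",cv2.resize(c["img"][200:480,200:480,::-1],None,fx=2,fy=2))
E
```

```text
time: 11.75
position: [0.4903, -0.0554, 0.1115]
tool_rot: [0.71, 0.705, -0.004, 0.003]
ft_force: [-0.1, 0.2, -1.9]
grip_width: 0.0644
[[-0.09  0.15 -1.86]
 [-0.17  0.28 -1.4 ]
 [ 0.02  0.56 -1.62]
 [ 0.19  0.09 -3.  ]]
t 11.95 p [ 0.4905 -0.0554  0.1117] rv [-179.9    0.5   89.6] F [ 0.58 -0.49 -1.19] M [ 0.03  0.03 -0.01] g 0.0642 q [-0.33  0.53  1.86 -0.01  0.75 -0.32]
```

View pics/s5.png

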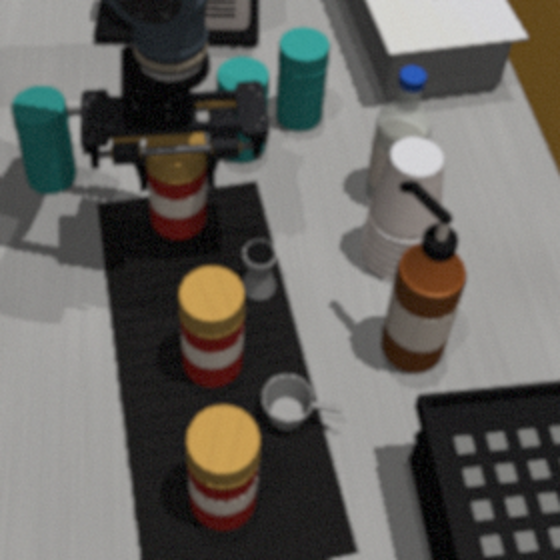

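The left tin is clear of the mat and pulls about 1.8 N, so it's light. I'm setting it back down.

```bash
python3 -m crank '0 0 0 0 0 0.4 1; 0 0 0 0 0 0.4 1; 0 0 0 0 0 0.1 1; 0 0 0 0 0 0 1; 0 0 0 0 0 0 1'; python3 - <<'E'
from h import *
st()
E
```

```text
time: 12.62
position: [0.4916, -0.0561, 0.0754]
tool_rot: [0.71, 0.705, -0.004, 0.004]
ft_force: [-0.2, -0.3, -1.8]
grip_width: 0.0639
t 12.62 p [ 0.4916 -0.0561  0.0754] rv [180.    0.6  89.6] F [-0.16 -0.33 -1.82] M [-0.02 -0.06 -0.05] g 0.0639 q [-0.33  0.6   1.88 -0.02  0.66 -0.31]
```

```bash
python3 -m crank '0 0 0 0 0 0.15 1; 0 0 0 0 0 0.05 1; 0 0 0 0 0 0 1'; python3 - <<'E'
from h import *
st()
E
```

```text
time: 13.0
position: [0.4922, -0.0564, 0.0692]
tool_rot: [0.71, 0.705, -0.003, 0.005]
ft_force: [-1.0, 0.6, -2.0]
grip_width: 0.064
t 13.0 p [ 0.4922 -0.0564  0.0692] rv [179.9   0.6  89.6] F [-1.02  0.63 -1.96] M [ 0.04  0.   -0.02] g 0.064 q [-0.33  0.61  1.89 -0.02  0.64 -0.31]
```

```bash
python3 -m crank '0 0 0 0 0 0.05 1; 0 0 0 0 0 0.03 1; 0 0 0 0 0 0 1'; python3 - <<'E'
from h import *
for i in range(3): st(); viewer.camera("wrist")
E
```

```text
time: 13.38
position: [0.4924, -0.0566, 0.0691]
tool_rot: [0.71, 0.705, -0.003, 0.006]
ft_force: [-0.5, -0.5, -1.5]
grip_width: 0.0638
t 13.38 p [ 0.4924 -0.0566  0.0691] rv [179.8   0.7  89.6] F [-0.47 -0.51 -1.51] M [-0.    0.03 -0.02] g 0.0638 q [-0.33  0.61  1.89 -0.02  0.64 -0.31]
t 13.43 p [ 0.4924 -0.0566  0.069 ] rv [179.8   0.7  89.6] F [ 0.61  0.48 -2.74] M [-0.02  0.01  0.01] g 0.0641 q [-0.33  0.61  1.89 -0.02  0.64 -0.31]
t 13.47 p [ 0.4924 -0.0566  0.0689] rv [179.8   0.7  89.6] F [-0.09  0.61  3.07] M [ 0.07  0.11 -0.04] g 0.0642 q [-0.33  0.61  1.89 -0.02  0.64 -0.31]
```

Contact: the force is now +3 N. I'll open, then rise with a stop first to check.

```bash
python3 -m crank '0 0 0 0 0 0 -1; 0 0 0 0 0 0 -1; 0 0 0 0 0 0 -1; 0 0 0 0 0 -0.3 -1; 0 0 0 0 0 -1 -1'; python3 -m crank '0 0 0 0 0 -1 -1; 0 0 0 0 0 -0.6 -1; 0 0 0 -0.9 0.1 0 -1; 0 0 0 -1 0.15 0 -1; 0 0 0 -1 0.15 0 -1'; python3 - <<'E'
from tins import *
st()
c=viewer.camera("side"); im=c["img"].copy()
for g in((.492,-.055),(.5175,-.215),(.517,-.366)): print(fit(c,g))
cv2.imwrite("pics/s6.png",cv2.resize(im[200:480,200:480,::-1],None,fx=2,fy=2))
c=viewer.camera("scene")
for g in((.492,-.055),(.5175,-.215),(.517,-.366)): print(fit(c,g))
E
```

```text
time: 14.15
position: [0.4906, -0.0556, 0.1197]
tool_rot: [0.71, 0.704, -0.004, 0.002]
ft_force: [0.5, -0.2, -0.3]
grip_width: 0.0868
time: 14.78
position: [0.5077, -0.1712, 0.1949]
tool_rot: [0.708, 0.707, -0.002, 0.007]
ft_force: [0.5, 0.0, -0.1]
grip_width: 0.0868
t 14.78 p [ 0.5077 -0.1712  0.1949] rv [179.6   0.7  89.9] F [ 0.54  0.02 -0.06] M [0.04 0.   0.03] g 0.0868 q [-0.53  0.44  1.69 -0.01  0.99 -0.52]
(array([ 0.49207422, -0.06104102]), np.float64(816.0), np.uint64(1575))
(array([ 0.51679492, -0.21647949]), np.float64(499.0), np.uint64(1823))
(array([ 0.51471619, -0.36718774]), np.float64(180.0), np.uint64(2061))
(array([ 0.49475, -0.0555 ]), np.float64(108.0), np.uint64(1201))
(array([ 0.51732617, -0.21506641]), np.float64(186.0), np.uint64(1278))
(array([ 0.51726563, -0.36567969]), np.float64(160.0), np.uint64(1404))
```

View pics/s6.png

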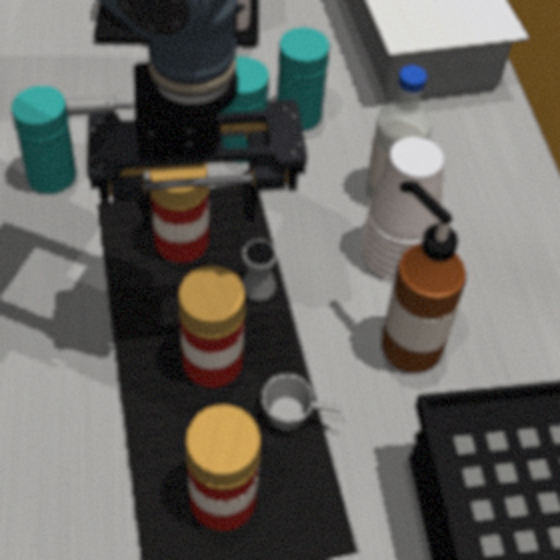

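```bash
python3 -m crank '0 0 0 -0.7 0.15 0.3 -1; 0 0 0 -0.3 0 0.3 -1; 0 0 0 0 0 0 -1; 0 0 0 0 0 0 -1'; python3 - <<'E'
from h import *
st()
E
```

```text
time: 15.38
position: [0.5137, -0.2128, 0.1723]
tool_rot: [0.709, 0.705, -0.002, 0.008]
ft_force: [0.8, 0.7, -0.7]
grip_width: 0.0873
t 15.38 p [ 0.5137 -0.2128  0.1723] rv [179.5   0.7  89.7] F [ 0.78  0.71 -0.74] M [-0.03  0.    0.01] g 0.0873 q [-0.59  0.5   1.67 -0.01  0.96 -0.58]
```

```bash
python3 -m crank '0 0 0 -0.05 0.06 0.9 -1; 0 0 0 0 0 0.9 -1; 0 0 0 0 0 0.5 -1; 0 0 0 0 0 0 -1; 0 0 0 0 0 0 -1'; python3 - <<'E'
from h import *
st()
E
```

```text
time: 16.0
position: [0.5183, -0.2118, 0.0815]
tool_rot: [0.707, 0.707, -0.001, 0.009]
ft_force: [0.5, -0.1, 0.5]
grip_width: 0.087
t 16.0 p [ 0.5183 -0.2118  0.0815] rv [179.3   0.8  89.9] F [ 0.48 -0.15  0.54] M [-0.06 -0.04 -0.02] g 0.087 q [-0.58  0.64  1.73 -0.01  0.76 -0.58]
```

```bash
python3 -m crank '0.1 0 0 -0.09 -0.03 0.3 -1; 0 0 0 0 0 0 -1; 0 0 0 0 0 0 -1'; python3 - <<'E'
from h import *
st()
E
python3 -m crank '0 0 0 0 0 0 1; 0 0 0 0 0 0 1; 0 0 0 0 0 0 1; 0 0 0 0 0 0 1; 0 0 0 0 0 0 1' 25; python3 - <<'E'
from h import *
st()
E
```

```text
time: 16.38
position: [0.5185, -0.2162, 0.071]
tool_rot: [0.707, 0.707, -0.003, 0.008]
ft_force: [0.3, -1.1, -0.2]
grip_width: 0.0869
t 16.38 p [ 0.5185 -0.2162  0.071 ] rv [179.7   0.9  90. ] F [ 0.33 -1.14 -0.22] M [ 0.02 -0.03 -0.01] g 0.0869 q [-0.59  0.66  1.72 -0.01  0.75 -0.58]
time: 17.0
position: [0.5173, -0.2161, 0.0714]
tool_rot: [0.707, 0.707, -0.004, 0.007]
ft_force: [-1.2, 0.5, -0.1]
grip_width: 0.064
t 17.0 p [ 0.5173 -0.2161  0.0714] rv [179.8   0.9  90. ] F [-1.17  0.5  -0.11] M [0.02 0.08 0.  ] g 0.064 q [-0.59  0.66  1.72 -0.02  0.75 -0.58]
```

```bash
python3 -m crank '0 0 0 0 0 -0.5 1; 0 0 0 0 0 -0.6 1; 0 0 0 0 0 0 1; 0 0 0 0 0 0 1; 0 0 0 0 0 0 1'; python3 - <<'E'
from h import *
F=[]
for i in range(4):
    o=robot.get_obs(); F.append(o["ft_force"]); c=viewer.camera("side")
print(np.round(F,2)); st(); cv2.imwrite("pics/s7.png",cv2.resize(c["img"][200:480,200:480,::-1],None,fx=2,fy=2))
E
```

```text
time: 17.62
position: [0.5145, -0.2131, 0.1112]
tool_rot: [0.708, 0.707, -0.004, 0.002]
ft_force: [-1.3, -1.2, -5.5]
grip_width: 0.0645
[[-1.29 -1.16 -5.51]
 [-0.16  0.76 -5.63]
 [-0.65  0.09 -4.28]
 [ 0.22  0.81 -5.17]]
t 17.82 p [ 0.5147 -0.2133  0.1117] rv [-179.8    0.6   89.9] F [ 0.41  0.19 -5.56] M [-0.01 -0.03  0.02] g 0.0645 q [-0.59  0.59  1.7  -0.01  0.84 -0.58]
```

View pics/s7.png

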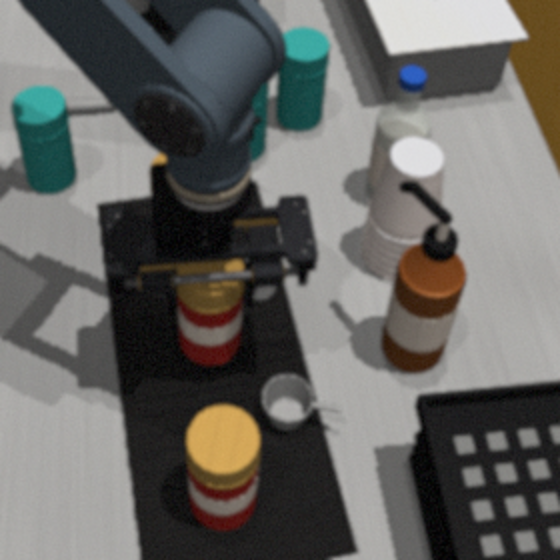

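The middle tin pulls about 5.2 N, so it's heavy. I'll set it down at TCP z ≈ 0.0714.

```bash
python3 -m crank '0 0 0 0 0 0.4 1; 0 0 0 0 0 0.4 1; 0 0 0 0 0 0.1 1; 0 0 0 0 0 0 1; 0 0 0 0 0 0 1'; python3 - <<'E'
from h import *
st()
E
```

```text
time: 18.45
position: [0.5142, -0.2136, 0.0718]
tool_rot: [0.708, 0.707, -0.005, 0.002]
ft_force: [-0.4, -0.7, -5.1]
grip_width: 0.0646
t 18.45 p [ 0.5142 -0.2136  0.0718] rv [-179.7    0.5   89.9] F [-0.36 -0.66 -5.1 ] M [ 0.02 -0.01  0.05] g 0.0646 q [-0.59  0.66  1.73 -0.01  0.76 -0.58]
```

```bash
python3 -m crank '0 0 0 0 0 0.04 1; 0 0 0 0 0 0 1; 0 0 0 0 0 0 1'; python3 - <<'E'
from h import *
for i in range(3): st(); viewer.camera("wrist")
E
```

```text
time: 18.82
position: [0.515, -0.2141, 0.0725]
tool_rot: [0.707, 0.707, -0.004, 0.003]
ft_force: [0.8, 0.6, -5.8]
grip_width: 0.0641
t 18.82 p [ 0.515  -0.2141  0.0725] rv [-179.9    0.6   89.9] F [ 0.81  0.58 -5.8 ] M [ 0.02 -0.02 -0.03] g 0.0641 q [-0.59  0.66  1.73 -0.01  0.76 -0.58]
t 18.88 p [ 0.515  -0.214   0.0724] rv [-179.9    0.6   89.9] F [ 0.12 -0.39 -4.84] M [ 0.04 -0.03  0.01] g 0.0643 q [-0.59  0.66  1.73 -0.01  0.76 -0.58]
t 18.93 p [ 0.5148 -0.214   0.0722] rv [-179.9    0.6   89.9] F [ 0.58 -0.45 -4.15] M [ 0.07 -0.04  0.02] g 0.0642 q [-0.59  0.66  1.73 -0.01  0.76 -0.58]
```

```bash
python3 -m crank '0 0 0 0 0 0.06 1; 0 0 0 0 0 0.04 1; 0 0 0 0 0 0 1; 0 0 0 0 0 0 1'; python3 - <<'E'
from h import *
for i in range(3): st(); viewer.camera("wrist")
E
```

```text
time: 19.48
position: [0.5147, -0.2141, 0.0714]
tool_rot: [0.707, 0.707, -0.005, 0.003]
ft_force: [0.1, -0.6, -5.4]
grip_width: 0.0643
t 19.48 p [ 0.5147 -0.2141  0.0714] rv [-179.9    0.6   90. ] F [ 0.15 -0.56 -5.37] M [ 0.02 -0.03 -0.06] g 0.0643 q [-0.59  0.66  1.73 -0.02  0.75 -0.58]
t 19.52 p [ 0.5146 -0.2141  0.0713] rv [-179.9    0.6   90. ] F [-0.01  0.36 -2.92] M [ 0.05 -0.06 -0.  ] g 0.0644 q [-0.59  0.66  1.73 -0.02  0.75 -0.58]
t 19.57 p [ 0.5146 -0.2141  0.0713] rv [-179.9    0.6   90. ] F [ 0.79  0.24 -3.12] M [ 0.04  0.   -0.02] g 0.0642 q [-0.59  0.66  1.73 -0.02  0.75 -0.58]
```

```bash
python3 -m crank '0 0 0 0 0 0.06 1; 0 0 0 0 0 0.04 1; 0 0 0 0 0 0 1'; python3 - <<'E'
from h import *
for i in range(3): st(); viewer.camera("wrist")
E
```

```text
time: 20.0
position: [0.5145, -0.2141, 0.0713]
tool_rot: [0.707, 0.707, -0.005, 0.003]
ft_force: [0.3, -0.1, -5.0]
grip_width: 0.0644
t 20.0 p [ 0.5145 -0.2141  0.0713] rv [-179.9    0.7   90. ] F [ 0.29 -0.06 -5.  ] M [ 0.01 -0.12  0.  ] g 0.0644 q [-0.59  0.66  1.73 -0.02  0.75 -0.58]
t 20.05 p [ 0.5145 -0.2141  0.0711] rv [-179.9    0.7   90. ] F [-0.26  0.42 -4.32] M [ 0.01  0.   -0.03] g 0.0644 q [-0.59  0.66  1.73 -0.02  0.75 -0.58]
t 20.1 p [ 0.5145 -0.2141  0.071 ] rv [-179.8    0.6   90. ] F [-0.95  0.47  0.98] M [0.08 0.09 0.03] g 0.0643 q [-0.59  0.66  1.73 -0.02  0.75 -0.58]
```

```bash
python3 -m crank '0 0 0 0 0 0 -1; 0 0 0 0 0 0 -1; 0 0 0 0 0 0 -1; 0 0 0 0 0 -0.3 -1; 0 0 0 0 0 -1 -1'; python3 -m crank '0 0 0 0 0 -1 -1; 0 0 0 0 0 -0.6 -1; 0 0 0 -0.9 0 0 -1; 0 0 0 -1 0 0 -1; 0 0 0 -1 0 0 -1'; python3 -m crank '0 0 0 -0.6 0 0.3 -1; 0 0 0 -0.2 0 0.3 -1; 0 0 0 0 0 0 -1';  python3 - <<'E'
from tins import *
st()
for n in("side","scene"):
  c=viewer.camera(n); im=c["img"].copy()
  for g in((.492,-.055),(.5175,-.215),(.517,-.366)): print(fit(c,g))
  cv2.imwrite(f"pics/{n}8.png",cv2.resize(im[200:480,200:480,::-1] if n=="side" else im[180:380,130:400,::-1],None,fx=2,fy=2))
E
```

```text
time: 20.78
position: [0.5139, -0.2133, 0.1223]
tool_rot: [0.707, 0.707, -0.005, 0.001]
ft_force: [0.6, -0.0, 0.4]
grip_width: 0.0868
time: 21.4
position: [0.5171, -0.3295, 0.1989]
tool_rot: [0.705, 0.709, -0.004, 0.007]
ft_force: [0.3, -0.4, 0.1]
grip_width: 0.087
time: 21.78
position: [0.5168, -0.3642, 0.1744]
tool_rot: [0.706, 0.708, -0.004, 0.007]
ft_force: [0.0, -0.2, -0.4]
grip_width: 0.0871
t 21.77 p [ 0.5168 -0.3642  0.1744] rv [179.8   0.9  90.1] F [ 0.02 -0.22 -0.38] M [0.05 0.01 0.01] g 0.0871 q [-0.79  0.59  1.47 -0.01  1.07 -0.78]
(array([ 0.522, -0.027]), np.float64(1504.0), np.uint64(1504))
(array([ 0.5175, -0.185 ]), np.float64(1759.0), np.uint64(1754))
(array([ 0.51327563, -0.36724756]), np.float64(462.0), np.uint64(2059))
(array([ 0.49475, -0.0555 ]), np.float64(114.0), np.uint64(1201))
(array([ 0.51732031, -0.21505859]), np.float64(116.0), np.uint64(1278))
(array([ 0.515875, -0.36625 ]), np.float64(354.0), np.uint64(1403))
```

View pics/side8.png

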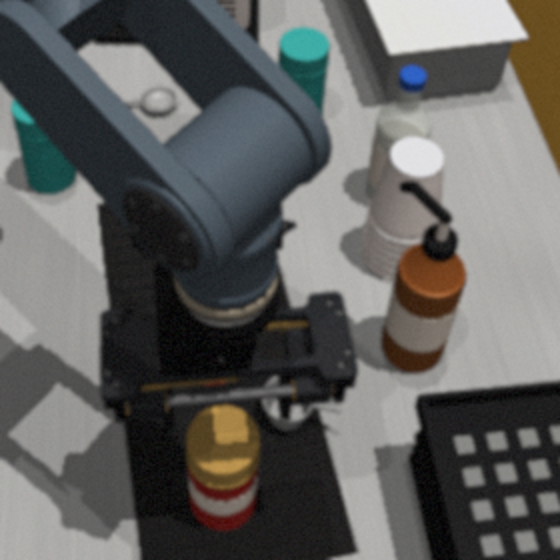

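View pics/scene8.png

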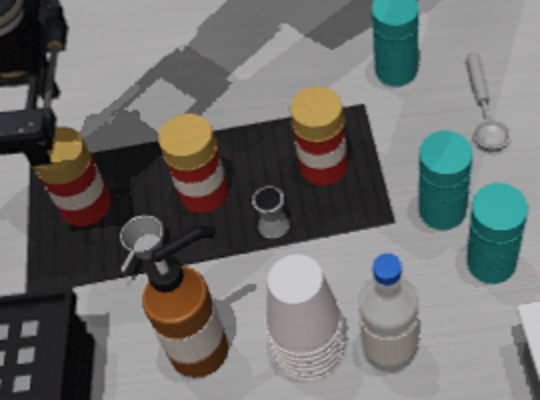

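All the tins are standing: left at (320,135) and middle at (192,165) in the crop. The gripper is above the right tin at (75,178). Descending.

```bash
python3 -m crank '0 0 0 -0.05 -0.02 0.9 -1; 0 0 0 0 0 0.9 -1; 0 0 0 0 0 0.5 -1; 0 0 0 0 0 0 -1; 0 0 0 0 0 0 -1'; python3 - <<'E'
from h import *
st()
E
```

```text
time: 22.5
position: [0.52, -0.3623, 0.0844]
tool_rot: [0.704, 0.71, -0.003, 0.009]
ft_force: [0.7, 0.1, -0.4]
grip_width: 0.0872
t 22.5 p [ 0.52   -0.3623  0.0844] rv [179.5   1.   90.5] F [ 0.65  0.11 -0.43] M [-0.02 -0.03  0.03] g 0.0872 q [-0.78  0.71  1.53 -0.01  0.89 -0.79]
```

```bash
python3 -m crank '0.08 0 0 -0.09 -0.09 0.35 -1; 0 0 0 0 0 0 -1; 0 0 0 0 0 0 -1'; python3 - <<'E'
from h import *
st()
E
python3 -m crank '0 0 0 0 0 0 1; 0 0 0 0 0 0 1; 0 0 0 0 0 0 1; 0 0 0 0 0 0 1; 0 0 0 0 0 0 1' 25; python3 - <<'E'
from h import *
st()
E
```

```text
time: 22.88
position: [0.5175, -0.3672, 0.072]
tool_rot: [0.704, 0.711, -0.006, 0.009]
ft_force: [-0.1, 1.3, 0.8]
grip_width: 0.087
t 22.88 p [ 0.5175 -0.3672  0.072 ] rv [179.8   1.2  90.6] F [-0.06  1.34  0.82] M [ 0.01 -0.01 -0.02] g 0.087 q [-0.79  0.73  1.53 -0.02  0.87 -0.79]
time: 23.5
position: [0.5172, -0.3673, 0.0725]
tool_rot: [0.704, 0.711, -0.006, 0.008]
ft_force: [-0.4, 0.3, 0.0]
grip_width: 0.064
t 23.5 p [ 0.5172 -0.3673  0.0725] rv [179.8   1.2  90.6] F [-0.43  0.31  0.01] M [ 0.01  0.07 -0.05] g 0.064 q [-0.79  0.72  1.53 -0.02  0.87 -0.79]
```

```bash
python3 -m crank '0 0 0 0 0 -0.5 1; 0 0 0 0 0 -0.6 1; 0 0 0 0 0 0 1; 0 0 0 0 0 0 1; 0 0 0 0 0 0 1'; python3 - <<'E'
from h import *
F=[]
for i in range(4):
    o=robot.get_obs(); F.append(o["ft_force"]); c=viewer.camera("side")
print(np.round(F,2)); st(); cv2.imwrite("pics/s9.png",cv2.resize(c["img"][200:480,200:480,::-1],None,fx=2,fy=2))
E
```

```text
time: 24.12
position: [0.5156, -0.3646, 0.1136]
tool_rot: [0.704, 0.71, -0.006, 0.005]
ft_force: [0.1, -0.7, -2.3]
grip_width: 0.0642
[[ 0.14 -0.74 -2.29]
 [-0.21 -0.33 -1.7 ]
 [-0.07 -0.32 -2.15]
 [-0.3   0.5  -2.4 ]]
t 24.32 p [ 0.5156 -0.3647  0.1139] rv [-180.     0.9   90.6] F [ 0.12  0.47 -2.48] M [-0.01 -0.04  0.02] g 0.064 q [-0.79  0.67  1.51 -0.01  0.95 -0.79]
```

View pics/s9.png

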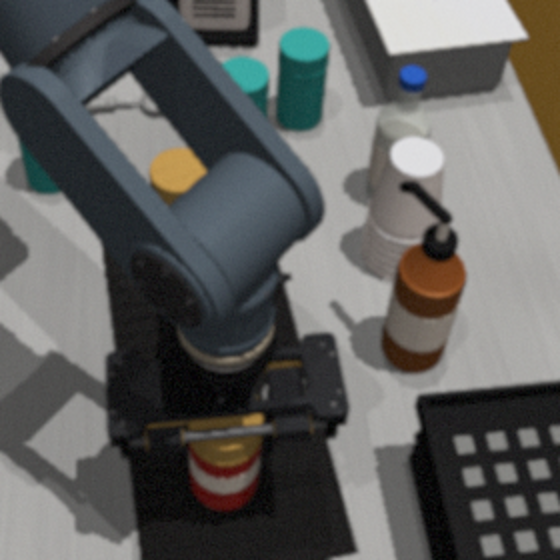

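The right tin pulls about 2.1 N, so it's light and the middle one is the heaviest. I'm setting this one down at z ≈ 0.072.

```bash
python3 -m crank '0 0 0 0 0 0.4 1; 0 0 0 0 0 0.4 1; 0 0 0 0 0 0.15 1; 0 0 0 0 0 0 1; 0 0 0 0 0 0 1'; python3 -m crank '0 0 0 0 0 0.05 1; 0 0 0 0 0 0 1'; python3 - <<'E'
from h import *
for i in range(3): st(); viewer.camera("wrist")
E
```

```text
time: 24.95
position: [0.5154, -0.3652, 0.0724]
tool_rot: [0.704, 0.71, -0.006, 0.005]
ft_force: [0.0, -0.2, 0.1]
grip_width: 0.0641
time: 25.2
position: [0.5157, -0.3655, 0.073]
tool_rot: [0.704, 0.71, -0.006, 0.006]
ft_force: [-0.2, -0.1, -2.2]
grip_width: 0.0643
t 25.2 p [ 0.5157 -0.3655  0.073 ] rv [-180.     0.9   90.6] F [-0.24 -0.07 -2.22] M [0.06 0.02 0.02] g 0.0643 q [-0.79  0.72  1.53 -0.02  0.87 -0.79]
t 25.25 p [ 0.5158 -0.3656  0.0729] rv [-180.     0.9   90.6] F [-0.37  0.12 -1.46] M [-0.04  0.01  0.  ] g 0.0643 q [-0.79  0.72  1.53 -0.02  0.87 -0.79]
t 25.3 p [ 0.5157 -0.3655  0.0726] rv [-180.     0.9   90.6] F [ 0.06  0.54 -1.37] M [-0.02 -0.01  0.02] g 0.0641 q [-0.79  0.72  1.53 -0.01  0.87 -0.79]
```

```bash
python3 -m crank '0 0 0 0 0 0.06 1; 0 0 0 0 0 0.03 1; 0 0 0 0 0 0 1; 0 0 0 0 0 0 1'; python3 - <<'E'
from h import *
for i in range(3): st(); viewer.camera("wrist")
E
```

```text
time: 25.85
position: [0.5157, -0.3654, 0.0723]
tool_rot: [0.704, 0.711, -0.006, 0.005]
ft_force: [-1.0, 1.0, 0.2]
grip_width: 0.0638
t 25.85 p [ 0.5157 -0.3654  0.0723] rv [-180.     0.9   90.6] F [-0.97  1.04  0.17] M [ 0.05  0.1  -0.03] g 0.0638 q [-0.79  0.72  1.54 -0.02  0.87 -0.79]
t 25.9 p [ 0.5157 -0.3655  0.0724] rv [-180.     0.9   90.6] F [0.45 0.57 1.18] M [ 0.13  0.09 -0.01] g 0.0643 q [-0.79  0.72  1.54 -0.02  0.87 -0.79]
t 25.95 p [ 0.5157 -0.3654  0.0724] rv [-180.     0.9   90.6] F [0.11 0.56 1.84] M [ 0.11  0.08 -0.04] g 0.0644 q [-0.79  0.72  1.54 -0.02  0.87 -0.79]
```

It's resting on the mat. I'll release and go back to the middle tin at (0.516,-0.215).

```bash
python3 -m crank '0 0 0 0 0 0 -1; 0 0 0 0 0 0 -1; 0 0 0 0 0 0 -1; 0 0 0 0 0 -0.3 -1; 0 0 0 0 0 -1 -1'; python3 -m crank '0 0 0 0 0 -1 -1; 0 0 0 0 0 -0.6 -1; 0 0 0 0.9 0 0 -1; 0 0 0 1 0 0 -1; 0 0 0 1 0 0 -1'; python3 -m crank '0 0 0 0.6 0 0.3 -1; 0 0 0 0.2 0 0.3 -1; 0 0 0 0 0 0 -1';  python3 - <<'E'
from tins import *
st()
for n in("side","scene"):
  c=viewer.camera(n); im=c["img"].copy()
  for g in((.492,-.055),(.5175,-.215),(.517,-.366)): print(fit(c,g))
  cv2.imwrite(f"pics/{n}10.png",cv2.resize(im[200:480,200:480,::-1] if n=="side" else im[180:380,130:400,::-1],None,fx=2,fy=2))
E
```

```text
time: 26.62
position: [0.5142, -0.3634, 0.1222]
tool_rot: [0.704, 0.711, -0.006, 0.002]
ft_force: [0.5, -0.9, 0.0]
grip_width: 0.0869
time: 27.25
position: [0.5169, -0.25, 0.1953]
tool_rot: [0.705, 0.709, -0.005, 0.011]
ft_force: [0.9, -0.2, 0.0]
grip_width: 0.0869
time: 27.62
position: [0.5173, -0.2156, 0.1725]
tool_rot: [0.704, 0.71, -0.005, 0.013]
ft_force: [-0.3, -0.6, 0.4]
grip_width: 0.0872
t 27.62 p [ 0.5173 -0.2156  0.1725] rv [179.4   1.5  90.5] F [-0.33 -0.63  0.38] M [0.03 0.   0.  ] g 0.0872 q [-0.59  0.5   1.66 -0.02  0.96 -0.58]
(array([ 0.49525, -0.0585 ]), np.float64(1567.0), np.uint64(1572))
(array([ 0.51591797, -0.21460156]), np.float64(661.0), np.uint64(1774))
(array([ 0.51586523, -0.36541504]), np.float64(203.0), np.uint64(2044))
(array([ 0.49475, -0.0555 ]), np.float64(107.0), np.uint64(1201))
(array([ 0.51735156, -0.21501563]), np.float64(368.0), np.uint64(1278))
(array([ 0.51551709, -0.36260181]), np.float64(145.0), np.uint64(1399))
```

View pics/scene10.png

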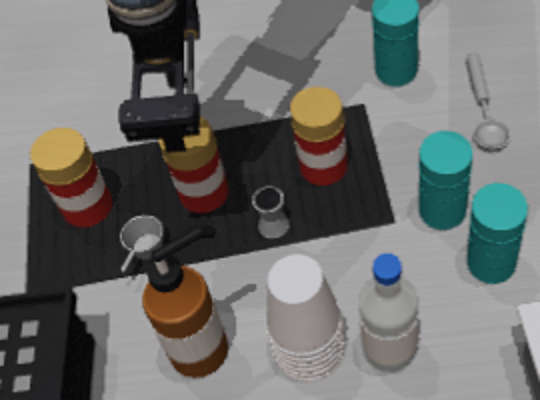

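All three stand upright at (75,178), (195,165) and (320,135), with the gripper over the middle one. Descending and gripping.

```bash
python3 -m crank '0 0 0 0 0 0.9 -1; 0 0 0 0 0 0.9 -1; 0 0 0 0 0 0.5 -1; 0 0 0 0 0 0 -1; 0 0 0 0 0 0 -1'; python3 - <<'E'
from h import *
st()
E
```

```text
time: 28.35
position: [0.5239, -0.2281, 0.0822]
tool_rot: [0.707, 0.707, -0.004, 0.02]
ft_force: [-0.9, -0.0, 0.3]
grip_width: 0.0873
t 28.35 p [ 0.5239 -0.2281  0.0822] rv [178.7   2.   90. ] F [-0.92 -0.01  0.28] M [ 0.03 -0.   -0.06] g 0.0873 q [-0.6   0.64  1.71 -0.02  0.75 -0.58]
```

```bash
cat > lev.py <<'E'
from h import *
def lev(t):
    o=robot.get_obs(); Rm=R.from_quat(o["tool_rot"]); z=Rm.apply([0,0,1]); ax=np.cross(z,[0,0,-1])
    print("turn units",(np.degrees(Rm.inv().apply(ax))/5).round(2),"shift units",(Rm.inv().apply(np.array(t)-o["position"])/.04).round(2))
E
python3 -c "
from lev import *
lev((.516,-.215,.0715))"
```

```text
turn units [ 0.25  0.39 -0.  ] shift units [ 0.34 -0.2   0.25]
```

```bash
python3 -m crank '0.25 0.4 0 0.34 -0.2 0 -1; 0 0 0 0 0 0 -1; 0 0 0 0 0 0 -1'; python3 -c "
from lev import *
st();lev((.516,-.215,.0715))"
```

```text
time: 28.72
position: [0.5166, -0.2147, 0.0841]
tool_rot: [0.707, 0.707, 0.001, 0.001]
ft_force: [0.2, 0.5, 1.0]
grip_width: 0.0868
t 28.73 p [ 0.5166 -0.2147  0.0841] rv [179.8  -0.   90. ] F [0.19 0.52 0.97] M [-0.03  0.02  0.03] g 0.0868 q [-0.59  0.64  1.71  0.    0.79 -0.6 ]
turn units [ 0.03 -0.01  0.  ] shift units [-0.01 -0.02  0.31]
```

```bash
python3 -m crank '0 0 0 0 0 0.33 -1; 0 0 0 0 0 0 -1' 30; python3 -m crank '0 0 0 0 0 0 1; 0 0 0 0 0 0 1; 0 0 0 0 0 0 1; 0 0 0 0 0 0 1; 0 0 0 0 0 0 1'; python3 -m crank '0 0 0 0 0 -0.5 1; 0 0 0 0 0 -0.6 1; 0 0 0 0 0 -0.6 1; 0 0 0 0 0 -0.6 1; 0 0 0 0 0 -0.4 1' ; python3 -m crank '0 0 0 0 0 0 1; 0 0 0 0 0 0 1; 0 0 0 0 0 0 1';python3 -c "
from lev import *
st();lev((.516,-.215,.173))"
```

```text
time: 28.98
position: [0.5169, -0.2147, 0.0704]
tool_rot: [0.707, 0.708, 0.001, 0.001]
ft_force: [0.4, 0.1, -0.3]
grip_width: 0.0871
time: 29.6
position: [0.5155, -0.2142, 0.0699]
tool_rot: [0.706, 0.708, 0.0, -0.0]
ft_force: [-0.9, 0.6, -0.5]
grip_width: 0.0643
time: 30.22
position: [0.5125, -0.2117, 0.1752]
tool_rot: [0.707, 0.707, -0.0, -0.006]
ft_force: [0.3, 0.1, -4.6]
grip_width: 0.0643
time: 30.6
position: [0.5117, -0.2109, 0.1734]
tool_rot: [0.707, 0.707, -0.0, -0.008]
ft_force: [0.1, -0.7, -5.4]
grip_width: 0.0643
t 30.6 p [ 0.5117 -0.2109  0.1734] rv [-179.4   -0.6   90.1] F [ 0.09 -0.67 -5.41] M [-0.06 -0.02 -0.  ] g 0.0643 q [-0.59  0.5   1.65  0.    1.   -0.6 ]
turn units [-0.13 -0.12 -0.  ] shift units [-0.1   0.11  0.01]
```

Lifted about 103 mm at 5.4 N, level within 1°. Final check pictures next.

```bash
python3 - <<'E'
from h import *
a=viewer.camera("scene")["img"]; b=viewer.camera("side")["img"]
st()
x=cv2.resize(a[150:400,130:530],None,fx=1.6,fy=1.6); y=cv2.resize(b[80:480,180:480],None,fx=.5,fy=.5)
cv2.imwrite("pics/f1.png",x[:,:,::-1]); cv2.imwrite("pics/f2.png",cv2.resize(b[90:480,200:480,::-1],None,fx=1.5,fy=1.5))
st()
E
```

```text
t 30.7 p [ 0.5116 -0.2108  0.1734] rv [-179.4   -0.6   90.1] F [ 0.79  0.6  -5.8 ] M [-0.01 -0.01  0.01] g 0.0644 q [-0.59  0.5   1.65  0.    1.   -0.6 ]
t 30.7 p [ 0.5116 -0.2108  0.1734] rv [-179.4   -0.6   90.1] F [ 0.79  0.6  -5.8 ] M [-0.01 -0.01  0.01] g 0.0644 q [-0.59  0.5   1.65  0.    1.   -0.6 ]
```

View pics/f1.png

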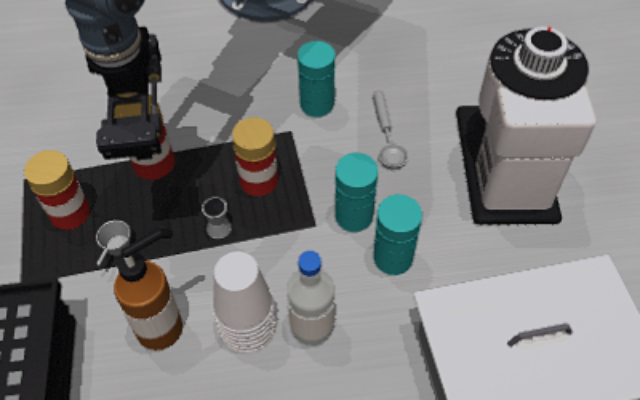

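View pics/f2.png

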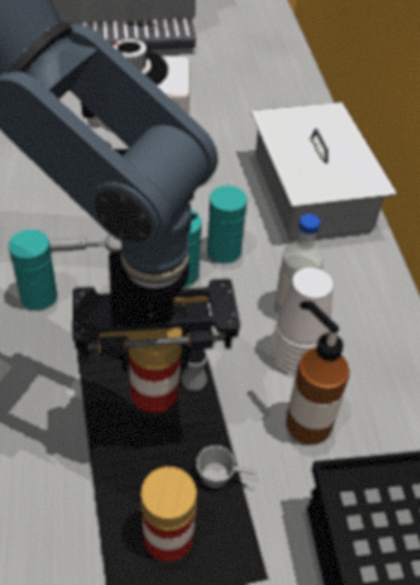

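The middle tin is held up and upright. The left (255,155) and right (58,190) tins stand on the mat, and everything else is where it was. The arm is still, so I'm handing in.

```bash
python3 -c "
from h import *
print(robot.hand_in()); st()"
```

```text
the job is handed in; nothing more can be done
None
the job is handed in; nothing more can be done
```

The job is handed in at about 31 s of the 64 s. The collar stands at 6 and the middle tin, the heaviest, is held up in the gripper; `hand_in` gave no verdict.

- **Collar:** I turned it from 4 by about 40° clockwise and released it. The wrist picture afterwards showed the red pointer at 6.
- **Hefting:** I lifted and set back each tin, left to right. They pulled about 1.8 N (left), 5.2 N (middle) and 2.1 N (right), so the middle one is the full tin.
- **Final hold:** I regripped the middle tin with 30 N and raised it about 103 mm. It reads about 5.4 N, is still, and the tool is level within 1°.
- **Rest of the counter:** The last pictures show the other two tins upright on the mat and nothing else visibly moved. I judged that by eye, not by measuring.

Before the last grasp the gripper drifted about 13 mm sideways while going down. No contact force showed, and I re-centred and levelled it before closing. Late side-view fits of the tins behind the arm were useless, so for those I relied on the scene camera, which showed them upright and within about 4 mm of where they started.

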